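# Hang the test card before the reader and hold its shutter open at the index

## Task

Take the saddle-shaped carrier with the blue grip, which has the test card clipped on it, hang it over the reader's rail so that the card faces the port, and let go of it. Then draw the reader's sprung shutter out by its black pull plate until its white pointer stands at the red index, and finish while still holding it there for the exposure: the spring shuts it if you let go. Leave the shutter shut until the card hangs, and do not disturb the empty carrier or the other loose things.

Things in the scene. Friction and masses are not known exactly. Their poses are not given: they have to be found in the camera images.
- reader: Grey fixed bench reader. Origin: centre of its underside; z up, front faces its -x. Housing x -65..57, y -70..70, top z 112 mm. Port in the front face at y 0, z 45..98. Before it two black cheek plates (inner faces y +-31, tops z 118) carry a steel rail. To the left (+y) an aluminium sill (top z 71, x -68..-28, to y 210 mm) bears the shutter slide.
- rail_mid (a point): Middle of the rail: a level steel bar of 12 mm diameter and 62 mm free length along the reader's y, axis at x = -99, z = 112 mm in the reader (bar top at z 118 mm), 34 mm before the port face. Axes as the reader's.
- card_carrier: Steel inverted-U saddle, 0.1 kg, white test card outside its +x leg (at first the side away from the robot); stands. Origin: centre of underside. 46 mm along y, 31 along x; gap 16 mm (24 at the flared feet); fold inside at z 82, outside 85. Blue grip fin 10 mm thick (x), 36 long (y), z 85..117. Hung right, its axes agree with the reader's, its origin 36 mm above the worktop.
- card_face (a point): Centre of the card's outer face on the carrier, 16 mm along +x and 46 mm above the carrier's origin. Hung properly it lies about 83 mm in front of the reader's origin (x = -83), y = 0, z = 82 mm in the reader.
- empty_carrier: The same saddle with a black fin and no card, standing near the other; the two may have changed places. Not to be moved. Origin at the centre of its underside.
- shutter (a joint): How far the shutter slide is drawn out along the reader's +y, in m: 0 shut (start), stop at 0.055. A spring pulls it shut, about 4 N at 0 and 8.5 N at 0.04.
- shutter_grip (a point): Grip point on the black pull plate's centre line: plate 12 mm thick along the reader's y, 40 wide along x, from 29 mm below this point to 17 above. Pinch from above, fingers closing along the reader's y. Shut, it is at x -48, y 134, z 108 mm in the reader, 64 mm from the housing's side; the flat stem (16 mm wide) between plate and housing has its top 30 mm below. Axes as the reader's.
- shutter_pointer (a point): White pointer, 4 mm wide, on the near edge of the plate's foot; same reader y as shutter_grip, 36 mm lower, 20 mm nearer (-x).
- index (a joint): Where the red index stands: the value of joint shutter, in m, at which pointer and index agree. Set between 0.022 and 0.042 beforehand; stiff, leave it.
- index_mark (a point): Point of the red index clip (10 mm wide, its middle is the mark) on the sill's near edge beside the pointer's path. Axes as the reader's.
- timer: White timer lying near the table's front edge, 58x66x18 mm, bystander. Origin under its centre.
- leaf_cup: Clear sample cup with leaf, 50 mm across, 87 mm tall, loose bystander behind the carriers. Origin under its centre.
- cup_lid: Cream cup lid, 52 mm across, 17 mm high, loose bystander at the back. Origin under its centre.
- tape_roll: Roll of tan tape lying flat, 94 mm across, 25 mm high, loose bystander at the back right. Origin under its centre.

How it is judged:
By the outcome, as a careful person would: the job done as asked, in the order asked, and still so for the second after the job is handed in, while the arm keeps its last pose, push and grip.
It also fails if it takes over 51 s, if anything falls off the work surface, if the arm or the gripper's body presses on something with over 40 N, if the wrist force passes 120 N, or if a joint passes its speed limit or range.

## Robot

A 7-joint arm with a two-finger parallel gripper is mounted at the origin on a cart in front of the work surface, level with it; the furniture and walls round the work are solid. World frame = base frame: x ahead of the robot, y to its left, z up, the work surface at z = 0. Lengths are in mm, angles in rad, forces in N, time in s.
With the tool pointing down it reaches from about 400 to 875 mm from the base axis. Payload 4.4 kg.
Tool frame: the origin (TCP) lies at the very end of the fingers, on their centre line; the grasp point (between the pads) lies 19 mm behind it; z points along the fingers, y is the line along which they close (so a half turn about z gives the same grasp; the last joint's range is limited). The gripper opens to 85 mm and grips with 20 to 120 N. Pads are 22 mm wide; open, the fingers measure 114 mm over their backs; the gripper's body (76 mm by 85 mm) begins 54 mm behind the grasp point. The pads swing forward as they close: fully open they stand 13 mm farther back than shut.
Start: joints at [-1.323, 0.628, 0.038, 1.517, -0.027, 0.996, -0.02], TCP at [200.615, 618.281, 231.313] pointing down, gripper open.
Joint ranges: [-3.06, 3.06], [-0.37, 2.12], [-1.25, 1.32], [0.18, 2.47], [-1.1, 4.24], [0.23, 1.98], [-2.94, 2.94]. Speed limits (rad/s): [2.57, 2.57, 3.14, 3.14, 3.14, 3.14, 3.14].

## Interface

Orientations are given as [roll, pitch, yaw] about the fixed x, y, z axes, in that order (R = Rz(yaw) Ry(pitch) Rx(roll)).
In Python, from cell import read_state, get_image, camera_params, finish_job gives the robot as it stands.
- The arm moves only by the tool arm_command, never from a script. Its argument "deltas" is a list of rows, each an object of numbers: "dx", "dy", "dz": the shift along the world's x, y, z in m; "yaw": the turn about the world's z in degrees; "jaw": the opening, from 0 (shut) to 1 (fully open). A call has 1 to 20 rows; each row is the pose to reach, as a shift and turn from the pose commanded when the call began; what a row does not reach only later rows make up. A row lasts 1/10 s, in which the tool goes at most 50 mm and 8.59 degrees, less where a joint would pass 70% of its speed; a pose out of reach is approached as far as the arm can. A call with a gripper value outside its range is refused whole. The fingers move at their own pace and stop on an object; the grip force is fixed at half the most. Time passes only in rows, so rows that repeat a pose let the fingers close. It gives the time, the measured TCP pose, the force, the opening and the grip force at its end, in the units of the state.
- read_state(): the state, without advancing time (a new reading comes with each control period).
- get_image(name): name is "side" or "top" or "wrist"; returns (picture, depth): 400x640x3 uint8, red, green, blue; 400x640 float32, mm along the optical axis (not along the pixel's ray), 0 where there is no reading.
- camera_params(name): a dict with "camera_matrix" (3x3 intrinsics, pixels), "extrinsics" (4x4, takes a point from camera to world coordinates). Camera axes: x right, y down, z forward; pixel columns grow to the right and rows downward; lengths in mm; the calibration is good to about 2 mm. A picture is of the moment at which its call begins: read the wrist's pose just before it. camera_params takes no time and is no camera call; for the wrist camera it gives the pose at the moment of the call.
- finish_job(): hands the job in; it is judged then, once.
The state is a dict: "clock": time; "qpos": joint angles; "qd": joint speeds; "tau": joint torques, N m; "eef_pos": TCP position; "tool_rot": TCP orientation; "force": force on the tool from outside, world axes, zero at the start; "torque": the same for the moment, N m; "width": finger opening in mm; "gripper_force": force on a finger pad.
Only numpy, scipy, OpenCV 4.12 (cv2) and the standard library are available. Lean on these libraries where they do the work, as an engineer would, in place of code of your own. Each camera call takes 0.05 s, during which the arm holds its last target. There are 200 camera calls.

## Working session

There is one attempt and no reset: what is moved stays moved. The work goes in short steps, Python scripts to look and compute and a tool call to move; the robot and the scene stay as the last step left them, time stands still between calls to the robot, and variables do not carry over. Pictures are saved under pics/ and viewed, at most 11 in all, crops included, and the job is handed in when it is done.

Besides the shell and the picture viewer there is one more tool, called after ">>>" by a JSON object that holds its "fn" and its "kwargs". arm_command: Moves the arm, as the interface text tells. Its arguments: {"type":"object","properties":{"deltas":{"type":"array"}},"required":["deltas"]}

```bash
mkdir -p pics; cat > h.py <<'E'
import numpy as np, cv2, os
from cell import read_state, get_image, camera_params
def grab(n,tag):
    p=camera_params(n); im,d=get_image(n)
    np.savez(f'pics/{tag}.npz',im=im,d=d,K=p['camera_matrix'],T=p['extrinsics'])
    cv2.imwrite(f'pics/{tag}.png',im[:,:,::-1]); return load(tag)
def load(tag):
    z=np.load(f'pics/{tag}.npz'); return z['im'],z['d'],z['K'],z['T']
def ray(u,v,K,T):
    r=T[:3,:3]@np.linalg.solve(K,[u,v,1.]); return T[:3,3],r
def onz(u,v,z,K,T):
    o,r=ray(u,v,K,T); return o+r*(z-o[2])/r[2]
def cloud(d,K,T):
    v,u=np.mgrid[:400,:640]; P=np.stack([(u-K[0,2])/K[0,0]*d,(v-K[1,2])/K[1,1]*d,d],-1)
    return P@T[:3,:3].T+T[:3,3]
E
python3 - <<'E'
from h import *
a=grab('side','side0')[0]; b=grab('top','top0')[0]
for n in('side0','top0'):
    im,d,K,T=load(n); print(n,K[0,0],T.round(2).tolist())
s=read_state(); print(s['clock'],s['eef_pos'],s['tool_rot'],s['width'],s['force'])
E
```

```text
side0 416.5209726635509 [[0.85, -0.18, 0.49, 45.73], [-0.52, -0.32, 0.79, -810.88], [0.01, -0.93, -0.37, 502.57], [0.0, 0.0, 0.0, 1.0]]
top0 370.87405736968776 [[-0.0, -1.0, 0.07, 521.7], [-1.0, 0.0, -0.01, 98.08], [0.01, -0.07, -1.0, 1047.78], [0.0, 0.0, 0.0, 1.0]]
0.1 [200.42421775 617.75684413 230.4881701 ] [-3.13988476e+00  2.03561261e-05  2.82780738e+00] 85.61900478054005 [-0.42495181 -0.70232283 -0.08907939]
```

View pics/side0.png

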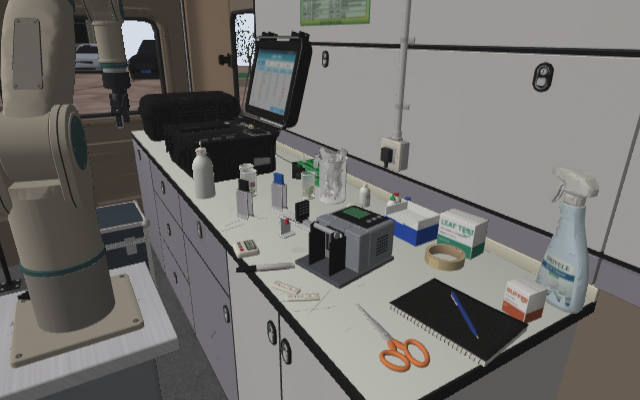

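View pics/top0.png

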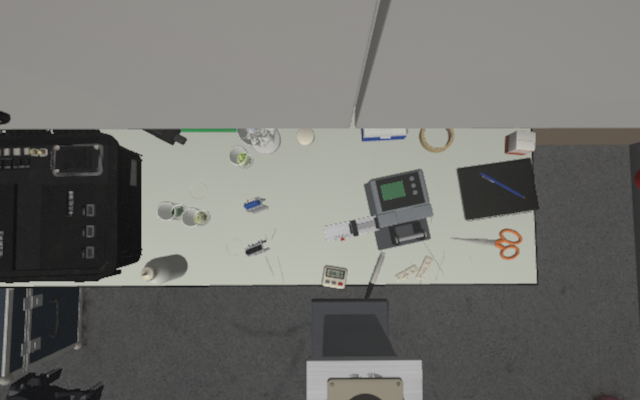

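The side view shows the arm at the left, the blue-fin carrier at (278,190), the black one at (244,200) and the reader at (348,245). In the top view the blue carrier is at (255,204), the black at (256,247), the reader at (400,205), the shutter plate near (365,225) and the red index near (342,238).

```bash
python3 - <<'E'
from h import *
im,d,K,T=load('top0'); P=cloud(d,K,T)
x=im.astype(int); r,g,b=x[...,0],x[...,1],x[...,2]
def rep(n,m):
    q=P[m]; uv=np.argwhere(m)[:,::-1].astype(np.float32)
    if len(q)<3: print(n,len(q));return
    md=np.median(q,0); R=cv2.minAreaRect(q[:,:2].astype(np.float32)); print(n,len(q),'med',md.round(1),'rect',np.round(R[0],1),np.round(R[1],1),round(R[2],1))
def box(u0,u1,v0,v1):
    m=np.zeros(im.shape[:2],bool); m[v0:v1,u0:u1]=1; return m
B=box(235,275,190,220); rep('blue fin',B&(b>r+30)&(P[...,2]>95))
rep('blue all',B&(P[...,2]>60))
B=box(235,275,230,262); rep('black fin',B&(P[...,2]>90)); rep('black all',B&(P[...,2]>60))
R=box(330,440,160,255)
rep('reader top',R&(abs(P[...,2]-112)<4)&(P[...,0]>560))
rep('reader >100',R&(P[...,2]>100))
rep('plate',box(340,376,205,245)&(P[...,2]>105))
rep('sill',box(315,376,205,250)&(abs(P[...,2]-71)<5))
rep('red',box(325,360,225,250)&(r>g+50)&(r>b+50))
crop=cv2.resize(im[155:265,225:445][:,:,::-1],None,fx=3.6,fy=3.6,interpolation=cv2.INTER_CUBIC); cv2.imwrite('pics/c1.png',crop)
E
```

```text
blue fin 63 med [572.8 289.8 115.6] rect [574.1 290.3] [ 8.8 35.9] 19.9
blue all 198 med [574.2 287.7  87. ] rect [561.3 204.4] [223.3  40.6] 79.9
black fin 80 med [460.6 281.5 116.6] rect [490.3 201.1] [ 11.5 215.2] 20.0
black all 180 med [461.  281.7  88.1] rect [494.5 206.5] [ 28.6 221.7] 21.5
reader top 1620 med [604.4 -89.5 111.3] rect [601.  -89.1] [101.1 139.5] 8.4
reader >100 3023 med [581.1 -87.7 110.4] rect [552.7 -32.4] [175.5 268. ] 11.8
plate 96 med [514.   32.6 125.2] rect [522.7  54.9] [78.7 35.3] 67.1
sill 580 med [508.3  57.8  71.9] rect [521.   37.8] [ 64.9 142.7] 15.6
red 4 med [482.4  60.8  73.9] rect [482.5  60.8] [3.8 3.7] 45.9
```

View pics/c1.png

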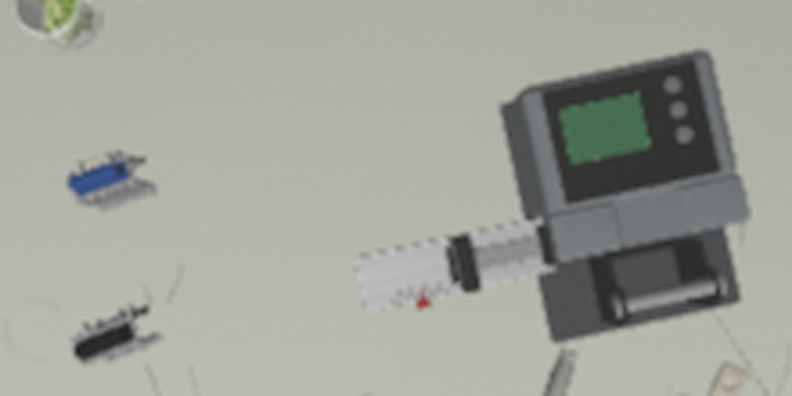

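The crop shows the blue fin at (100,178), the black fin at (105,340), the pull plate at (463,263), the red index at (423,300) and the rail at (670,295). The card is on the far side of the blue carrier.

>>> {"fn": "arm_command", "kwargs": {"deltas": [{"dx":0.37,"dy":-0.33,"dz":0.05,"yaw":-52,"jaw":0.5},{"dx":0.37,"dy":-0.33,"dz":0.05,"yaw":-52,"jaw":0.5},{"dx":0.37,"dy":-0.33,"dz":0.05,"yaw":-52,"jaw":0.5},{"dx":0.37,"dy":-0.33,"dz":0.05,"yaw":-52,"jaw":0.5},{"dx":0.37,"dy":-0.33,"dz":0.05,"yaw":-52,"jaw":0.5},{"dx":0.37,"dy":-0.33,"dz":0.05,"yaw":-52,"jaw":0.5},{"dx":0.37,"dy":-0.33,"dz":0.05,"yaw":-52,"jaw":0.5},{"dx":0.37,"dy":-0.33,"dz":0.05,"yaw":-52,"jaw":0.5},{"dx":0.37,"dy":-0.33,"dz":0.05,"yaw":-52,"jaw":0.5},{"dx":0.37,"dy":-0.33,"dz":0.05,"yaw":-52,"jaw":0.5},{"dx":0.37,"dy":-0.33,"dz":0.05,"yaw":-52,"jaw":0.5},{"dx":0.37,"dy":-0.33,"dz":0.05,"yaw":-52,"jaw":0.5},{"dx":0.37,"dy":-0.33,"dz":0.05,"yaw":-52,"jaw":0.5},{"dx":0.37,"dy":-0.33,"dz":0.05,"yaw":-52,"jaw":0.5}]}}

```text
clock: 1.5
eef_pos: [569.2, 290.1, 280.9]
tool_rot: [-3.141, -0.001, 1.923]
force: [0.4, -1.3, 0.1]
width: 42.6
gripper_force: 0.0
```

```bash
python3 - <<'E'
from h import *
s=read_state(); print(s['clock'],s['eef_pos'].round(1),np.degrees(s['tool_rot']).round(2),s['width'],s['qpos'])
im,d,K,T=grab('wrist','w1'); print(K[0,0],T.round(3)); 
E
```

```text
1.5 [569.2 290.1 280.9] [-1.7994e+02 -6.0000e-02  1.1019e+02] 42.5763913217241 [-0.69369657  0.58237258  0.3040566   1.49256069 -0.18746536  1.096238
  0.00157539]
283.9574076507807 [[ 9.39000e-01  3.33000e-01  9.10000e-02  5.46694e+02]
 [ 3.45000e-01 -9.06000e-01 -2.47000e-01  3.53230e+02]
 [-0.00000e+00  2.64000e-01 -9.65000e-01  4.23265e+02]
 [ 0.00000e+00  0.00000e+00  0.00000e+00  1.00000e+00]]
```

View pics/w1.png

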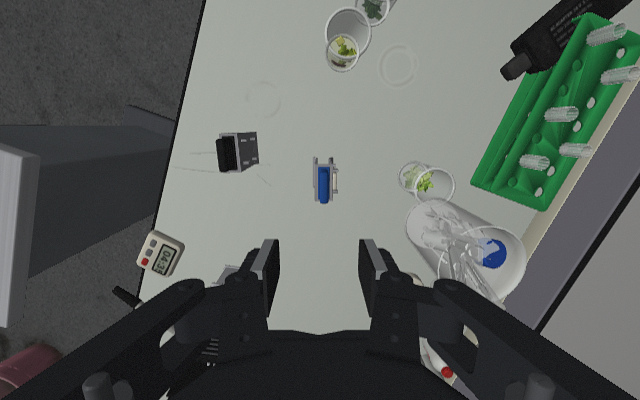

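The wrist view shows the blue fin at (323,185), standing parallel to the fingers, and the black carrier well clear at (237,152).

```bash
cat >> h.py <<'E'
def fin(tag,mask=None):
    im,d,K,T=load(tag); P=cloud(d,K,T); x=im.astype(int)
    m=(x[...,2]>x[...,0]+40)&(P[...,2]>108)&(P[...,2]<124)&(d>0)
    if mask is not None: m&=mask
    n,l,st,c=cv2.connectedComponentsWithStats(m.astype(np.uint8)); k=1+np.argmax(st[1:,4]); m=l==k
    uv=np.argwhere(m)[:,::-1]; q=np.array([onz(u,v,117,K,T) for u,v in uv])
    R=cv2.minAreaRect(q[:,:2].astype(np.float32)); ev=np.linalg.eigh(np.cov((q[:,:2]).T))[1][:,1]
    return R,q.mean(0),np.degrees(np.arctan2(-ev[0]*np.sign(ev[1]),abs(ev[1]))),np.median(P[m][:,2]),m.sum()
E
python3 - <<'E'
from h import *
m=np.zeros((400,640),bool); m[140:220,290:350]=1
print(fin('w1',m))
m=np.zeros((400,640),bool); m[190:220,235:275]=1
print(fin('top0',m))
E
```

```text
(((574.071044921875, 294.6921081542969), (10.003894805908203, 33.66334915161133), 20.19373893737793), array([573.94100678, 294.85582329, 117.        ]), np.float64(19.9862157688854), np.float64(116.02031160651376), np.int64(295))
(((573.1478881835938, 291.1871643066406), (7.977027416229248, 33.15192794799805), 18.349397659301758), array([573.24699582, 291.00055684, 117.        ]), np.float64(17.15486866229738), np.float64(116.65070212608299), np.int64(46))
```

>>> {"fn": "arm_command", "kwargs": {"deltas": [{"dx":0.0035,"dy":0.005,"dz":-0.04,"jaw":0.5},{"dx":0.0035,"dy":0.005,"dz":-0.08,"jaw":0.5},{"dx":0.0035,"dy":0.005,"dz":-0.12,"jaw":0.5},{"dx":0.0035,"dy":0.005,"dz":-0.14,"jaw":0.5},{"dx":0.0035,"dy":0.005,"dz":-0.14,"jaw":0.5},{"dx":0.0035,"dy":0.005,"dz":-0.14,"jaw":0.5}]}}

```text
invalid input at $.deltas[0]: expected keys dx, dy, dz, yaw, jaw
```

```bash
python3 - <<'E'
from h import *
im,d,K,T=grab('wrist','w2'); s=read_state(); print(s['clock'],s['eef_pos'].round(1),np.degrees(s['tool_rot']).round(2),s['force'])
m=np.zeros((400,640),bool); m[100:400,250:400]=1
print(fin('w2',m))
E
```

```text
1.6 [569.5 289.7 281.2] [-1.7997e+02 -3.0000e-02  1.1016e+02] [ 0.45666682  0.08186067 -0.66323395]
(((574.1180419921875, 295.0397644042969), (10.018073081970215, 34.768184661865234), 20.18856430053711), array([574.14072743, 294.8958185 , 117.        ]), np.float64(20.08513897859417), np.float64(116.0684455169432), np.int64(296))
```

>>> {"fn": "arm_command", "kwargs": {"deltas": [{"dx":0.0045,"dy":0.0045,"dz":-0.04,"yaw":0,"jaw":0.5},{"dx":0.0045,"dy":0.0045,"dz":-0.08,"yaw":0,"jaw":0.5},{"dx":0.0045,"dy":0.0045,"dz":-0.12,"yaw":0,"jaw":0.5},{"dx":0.0045,"dy":0.0045,"dz":-0.14,"yaw":0,"jaw":0.5},{"dx":0.0045,"dy":0.0045,"dz":-0.14,"yaw":0,"jaw":0.5},{"dx":0.0045,"dy":0.0045,"dz":-0.14,"yaw":0,"jaw":0.5}]}}

```text
clock: 2.2
eef_pos: [575.2, 293.5, 141.9]
tool_rot: [3.141, -0.0, 1.921]
force: [-0.5, 0.6, 0.8]
width: 42.7
gripper_force: 0.0
```

```bash
python3 - <<'E'
from h import *
im,d,K,T=grab('wrist','w2'); s=read_state(); print(s['clock'],s['eef_pos'].round(1),np.degrees(s['tool_rot']).round(2),s['force'])
m=np.zeros((400,640),bool); m[100:400,250:400]=1
print(fin('w2',m))
E
```

```text
2.25 [576.  293.6 142.8] [ 1.7986e+02 -1.0000e-02  1.1006e+02] [ 0.30035845 -1.11711828  0.55900744]
(((573.3449096679688, 295.3311462402344), (9.278053283691406, 35.5032958984375), 20.291566848754883), array([573.42693022, 295.7392434 , 117.        ]), np.float64(20.77738814805544), np.float64(116.17097578286194), np.int64(781))
```

View pics/w2.png

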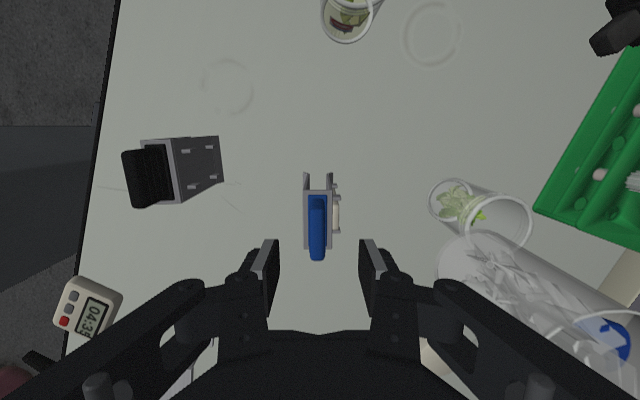

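The fin at (317,228) lies centrally between the pads at (265,270) and (370,270), with all else clear. I'll descend and close.

>>> {"fn": "arm_command", "kwargs": {"deltas": [{"dx":-0.001,"dy":0.0015,"dz":-0.02,"yaw":0,"jaw":0.5},{"dx":-0.002,"dy":0.0015,"dz":-0.04,"yaw":0,"jaw":0.5},{"dx":-0.002,"dy":0.0015,"dz":-0.051,"yaw":0,"jaw":0.5},{"dx":-0.002,"dy":0.0015,"dz":-0.051,"yaw":0,"jaw":0.5},{"dx":-0.002,"dy":0.0015,"dz":-0.051,"yaw":0,"jaw":0.0},{"dx":-0.002,"dy":0.0015,"dz":-0.051,"yaw":0,"jaw":0.0},{"dx":-0.002,"dy":0.0015,"dz":-0.051,"yaw":0,"jaw":0.0},{"dx":-0.002,"dy":0.0015,"dz":-0.051,"yaw":0,"jaw":0.0},{"dx":-0.002,"dy":0.0015,"dz":-0.051,"yaw":0,"jaw":0.0},{"dx":-0.002,"dy":0.0015,"dz":-0.051,"yaw":0,"jaw":0.0}]}}

```text
clock: 3.25
eef_pos: [574.0, 294.6, 91.7]
tool_rot: [3.139, -0.0, 1.92]
force: [-0.3, -0.5, 6.1]
width: 9.1
gripper_force: 60.3
```

>>> {"fn": "arm_command", "kwargs": {"deltas": [{"dx":0,"dy":0,"dz":0.03,"yaw":0,"jaw":0.0},{"dx":0,"dy":0,"dz":0.07,"yaw":0,"jaw":0.0},{"dx":0,"dy":0,"dz":0.12,"yaw":0,"jaw":0.0},{"dx":0,"dy":0,"dz":0.16,"yaw":0,"jaw":0.0},{"dx":0,"dy":0,"dz":0.16,"yaw":0,"jaw":0.0}]}}

```text
clock: 3.75
eef_pos: [576.7, 295.4, 256.9]
tool_rot: [3.13, -0.002, 1.92]
force: [1.1, -0.0, -1.2]
width: 9.0
gripper_force: 59.5
```

```bash
python3 - <<'E'
from h import *
s=read_state(); print(s['eef_pos'].round(1),s['width'],s['gripper_force'],s['force'].round(1))
im,d,K,T=load('top0')
f=lambda c,z:onz(225+c[0]/3.6,155+c[1]/3.6,z,K,T).round(1)
for n,c,z in [('railL',(618,303),118),('railR',(718,285),118),('plate1',(452,238),125),('plate2',(475,290),125),('red',(423,300),74),('topBL',(545,100),112),('topBR',(705,60),112),('frontL',(553,260),112),('frontR',(748,217),112)]: print(n,f(c,z))
E
```

```text
[576.7 295.4 256.9] 8.977282203352035 59.47634160518646 [ 1.1 -0.  -1.2]
railL [483.1 -74.2 118. ]
railR [ 495.2 -144.   118. ]
plate1 [528.6  41.2 125. ]
plate2 [492.8  25.6 125. ]
red [484.2  59.5  74. ]
topBL [625.6 -26.  112. ]
topBR [ 653.6 -139.7  112. ]
frontL [513.  -30.2 112. ]
frontR [ 542.5 -167.7  112. ]
```

>>> {"fn": "arm_command", "kwargs": {"deltas": [{"dx":-0.087,"dy":-0.403,"dz":0.06,"yaw":-8,"jaw":0.0},{"dx":-0.087,"dy":-0.403,"dz":0.06,"yaw":-8,"jaw":0.0},{"dx":-0.087,"dy":-0.403,"dz":0.06,"yaw":-8,"jaw":0.0},{"dx":-0.087,"dy":-0.403,"dz":0.06,"yaw":-8,"jaw":0.0},{"dx":-0.087,"dy":-0.403,"dz":0.06,"yaw":-8,"jaw":0.0},{"dx":-0.087,"dy":-0.403,"dz":0.06,"yaw":-8,"jaw":0.0},{"dx":-0.087,"dy":-0.403,"dz":0.06,"yaw":-8,"jaw":0.0},{"dx":-0.087,"dy":-0.403,"dz":0.06,"yaw":-8,"jaw":0.0},{"dx":-0.087,"dy":-0.403,"dz":0.06,"yaw":-8,"jaw":0.0},{"dx":-0.087,"dy":-0.403,"dz":0.06,"yaw":-8,"jaw":0.0},{"dx":-0.087,"dy":-0.403,"dz":0.06,"yaw":-8,"jaw":0.0},{"dx":-0.087,"dy":-0.403,"dz":0.06,"yaw":-8,"jaw":0.0},{"dx":-0.087,"dy":-0.403,"dz":0.06,"yaw":-8,"jaw":0.0}]}}

```text
clock: 5.05
eef_pos: [486.3, -107.0, 309.8]
tool_rot: [-3.141, -0.001, 1.783]
force: [0.9, -0.8, -1.5]
width: 8.8
gripper_force: 59.4
```

```bash
python3 - <<'E'
from h import *
im,d,K,T=grab('wrist','w3'); s=read_state(); print(s['clock'],s['eef_pos'].round(1),np.degrees(s['tool_rot']).round(2),s['force'])
E
```

```text
5.1 [ 486.3 -107.3  309.9] [-1.7996e+02 -4.0000e-02  1.0217e+02] [ 0.00518429 -0.00926718 -1.84939146]
```

View pics/w3.png

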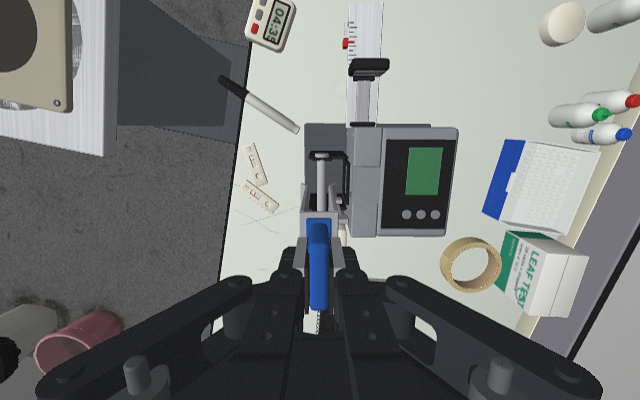

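The wrist view shows the rail at (321,175), the housing's front edge near x=350, the pull plate at (369,67), the red index at (345,43) and the carrier held at (318,240).

```bash
python3 - <<'E'
from h import *
im,d,K,T=load('w3'); P=cloud(d,K,T); Z=P[...,2]; x=im.astype(int)
psi=np.radians(12.2); R=np.array([[np.cos(psi),np.sin(psi)],[-np.sin(psi),np.cos(psi)]])
def line(q):  # fit direction
    c=q.mean(0); ev=np.linalg.eigh(np.cov((q-c).T))[1][:,1]; return c.round(1),np.degrees(np.arctan2(-ev[0]*np.sign(ev[1]),abs(ev[1]))).round(2)
# rail: per row centre of bright pixels
c=[];w=[]
for v in range(162,190):
    g=x[v,305:345].sum(-1); m=np.where((Z[v,305:345]>105)&(Z[v,305:345]<125)&(g>200))[0]
    if len(m): 
        u=305+m; a=onz(u.min()-.5,v,114,K,T)[:2]; b=onz(u.max()+.5,v,114,K,T)[:2]; c.append((a+b)/2); w.append(np.linalg.norm(a-b))
print('rail',np.round(w,1).tolist(),line(np.array(c)))
for v in (165,175,185): print(v,[(u,int(Z[v,u]),int(x[v,u].sum()/3)) for u in range(306,362,2)])
# housing front edge
e=[]
for v in range(135,190,3): 
    m=np.where(Z[v,335:380]>100)[0]; e.append((335+m.min()) if len(m) else 0)
print('front',e)
# red, plate
r=(x[...,0]>x[...,1]+70)&(x[...,0]>x[...,2]+70); r[:25]=0;r[70:]=0;r[:,:330]=0;r[:,400:]=0
uv=np.argwhere(r)[:,::-1]; print('red',len(uv),uv.min(0),uv.max(0),np.median(Z[r]),onz(*uv.mean(0),71,K,T))
p=(x.sum(-1)<150); p[:45]=0;p[90:]=0;p[:,:335]=0;p[:,400:]=0; p&=(Z>118)&(Z<132)
uv=np.argwhere(p)[:,::-1]; q=np.array([onz(u,v,125,K,T)[:2] for u,v in uv]); print('plate',len(uv),uv.min(0),uv.max(0),np.median(Z[p]),cv2.minAreaRect(q.astype(np.float32)))
E
```

```text
rail [11.9, 11.9, 11.9, 11.9, 11.9, 11.9, 11.9, 11.9, 12.0, 12.0, 12.0, 12.0, 12.0, 12.0, 12.0, 12.0, 12.0, 12.1, 12.1, 12.1, 12.1, 12.1, 12.1, 12.1, 12.1, 12.1, 12.2, 12.2] (array([488.3, -96. ]), np.float64(12.32))
165 [(306, 14, 82), (308, 13, 82), (310, 13, 83), (312, 14, 81), (314, 13, 82), (316, 13, 74), (318, 115, 185), (320, 118, 179), (322, 117, 154), (324, 116, 111), (326, 113, 79), (328, 13, 82), (330, 13, 83), (332, 13, 82), (334, 14, 81), (336, 14, 82), (338, 13, 82), (340, 14, 82), (342, 13, 80), (344, 45, 35), (346, 94, 57), (348, 102, 36), (350, 44, 106), (352, 94, 115), (354, 108, 148), (356, 107, 130), (358, 107, 130), (360, 106, 131)]
175 [(306, 14, 81), (308, 14, 82), (310, 12, 82), (312, 12, 83), (314, 12, 81), (316, 12, 73), (318, 115, 184), (320, 117, 178), (322, 119, 155), (324, 116, 111), (326, 113, 75), (328, 13, 80), (330, 14, 81), (332, 13, 82), (334, 13, 80), (336, 12, 81), (338, 14, 79), (340, 13, 80), (342, 13, 65), (344, 45, 32), (346, 98, 79), (348, 102, 32), (350, 43, 140), (352, 104, 121), (354, 107, 133), (356, 108, 132), (358, 108, 132), (360, 107
[... 287 characters left out ...]
0, 13, 82), (342, 43, 45), (344, 45, 28), (346, 101, 51), (348, 101, 31), (350, 42, 138), (352, 107, 127), (354, 108, 133), (356, 107, 133), (358, 107, 134), (360, 105, 133)]
front [np.int64(353), np.int64(353), np.int64(353), np.int64(353), np.int64(353), np.int64(353), np.int64(353), np.int64(353), np.int64(353), np.int64(353), np.int64(347), np.int64(347), np.int64(347), np.int64(347), np.int64(347), np.int64(346), np.int64(346), np.int64(335), np.int64(335)]
red 56 [343  38] [353  46] 72.67897588907752 [484.69214888  61.74740212  71.        ]
plate 411 [351  59] [388  70] 124.59300061858596 ((512.0974731445312, 31.634950637817383), (39.15644454956055, 10.58349609375), 12.167572975158691)
```

```bash
cat >> h.py <<'E'
psi=np.radians(12.25); RW=np.array([[np.cos(psi),np.sin(psi)],[-np.sin(psi),np.cos(psi)]]); MID=np.array([491.2,-110.2])
def rf(p): return RW@(np.asarray(p)[:2]-MID)   # xy in reader axes about rail_mid
def legs(tag,zt,rows):
    im,d,K,T=load(tag); P=cloud(d,K,T); Z=P[...,2]; Q=(P[...,:2]-MID)@RW.T
    for lo,hi,n in [(zt-92,zt-80,'feet'),(zt-10,zt-2,'fold'),(zt+22,zt+30,'fintop')]:
        m=(Z>lo)&(Z<hi)&(d>0); m[:,:270]=0; m[:,375:]=0; m[rows[1]:]=0; m[:rows[0]]=0
        if n=='fintop': m&=im[...,2].astype(int)>im[...,0].astype(int)+40
        q=Q[m]
        if len(q): print(n,len(q),'x pct',np.percentile(q[:,0],[0,5,25,50,75,95,100]).round(1),'y',np.percentile(q[:,1],[1,50,99]).round(1),'z',np.median(Z[m]).round(1))
E
python3 - <<'E'
from h import *
print('tcp rf',rf([486.3,-107.3]))
legs('w3',310,(150,320))
im,d,K,T=load('w3'); print('cheek end',rf(onz(321,160,118,K,T)))
E
```

```text
tcp rf [-4.17311717  3.8736408 ]
feet 130 x pct [-19.  -18.8 -17.1   4.2   9.3  11.1  11.3] y [ 8.3 21.3 25.9] z 223.0
fold 777 x pct [-14.6 -13.8 -10.4  -3.8   2.9   6.3   7.5] y [11.3 21.  25.9] z 302.9
fintop 1274 x pct [-8.3 -7.6 -5.7 -3.7 -1.4  0.4  1.3] y [-13.2   4.9  20.4] z 334.3
cheek end [-0.51644136 33.50226349]
```

>>> {"fn": "arm_command", "kwargs": {"deltas": [{"dx":0.0042,"dy":-0.001,"dz":-0.03,"yaw":0,"jaw":0.0},{"dx":0.0042,"dy":-0.001,"dz":-0.06,"yaw":0,"jaw":0.0},{"dx":0.0042,"dy":-0.001,"dz":-0.083,"yaw":0,"jaw":0.0},{"dx":0.0042,"dy":-0.001,"dz":-0.083,"yaw":0,"jaw":0.0},{"dx":0.0042,"dy":-0.001,"dz":-0.083,"yaw":0,"jaw":0.0}]}}

```text
clock: 5.6
eef_pos: [490.6, -109.4, 227.6]
tool_rot: [-3.141, 0.0, 1.781]
force: [1.0, -0.8, 0.4]
width: 9.3
gripper_force: 59.3
```

```bash
python3 - <<'E'
from h import *
im,d,K,T=grab('wrist','w4'); s=read_state(); print(s['clock'],s['eef_pos'].round(1),np.degrees(s['tool_rot']).round(2),s['force'].round(1),rf(s['eef_pos']))
legs('w4',s['eef_pos'][2],(100,320))
P=cloud(d,K,T); Z=P[...,2]; Q=(P[...,:2]-MID)@RW.T
m=(abs(Q[...,0])<12)&(Q[...,1]<38)&(abs(Z-115)<4)&(im.sum(-1)>200); m[:,:290]=0; m[:,350:]=0
uv=np.argwhere(m); print('rail',m.sum(),Q[m].min(0),Q[m].max(0),np.median(Q[m],0),uv.min(0),uv.max(0))
E
```

```text
5.65 [ 491.2 -109.6  228.2] [1.7992e+02 4.0000e-02 1.0205e+02] [ 0.  -0.9 -1.3] [0.11229024 0.55291342]
feet 128 x pct [-15.2 -14.5 -13.2   8.   13.1  15.   15.1] y [ 4.1 18.3 22.6] z 140.9
fold 785 x pct [-10.8 -10.   -6.6   0.    6.6  10.1  11.2] y [ 8.  17.8 22.7] z 220.7
fintop 1238 x pct [-4.5 -3.8 -2.   0.   2.3  4.1  4.6] y [-16.1   1.5  17.1] z 252.1
rail 603 [-11.61421034  -8.78646099] [ 7.09381972 37.94226747] [-0.11833005 13.63796186] [161 305] [211 326]
```

Carrier and rail agree within about 0.2 mm, so I'll lower it.

>>> {"fn": "arm_command", "kwargs": {"deltas": [{"dx":0,"dy":0,"dz":-0.02,"yaw":0,"jaw":0.0},{"dx":0,"dy":0,"dz":-0.04,"yaw":0,"jaw":0.0},{"dx":0,"dy":0,"dz":-0.06,"yaw":0,"jaw":0.0},{"dx":0,"dy":0,"dz":-0.08,"yaw":0,"jaw":0.0},{"dx":0,"dy":0,"dz":-0.094,"yaw":0,"jaw":0.0},{"dx":0,"dy":0,"dz":-0.097,"yaw":0,"jaw":0.0},{"dx":0,"dy":0,"dz":-0.097,"yaw":0,"jaw":0.0},{"dx":0,"dy":0,"dz":-0.097,"yaw":0,"jaw":0.0}]}}

```text
clock: 6.45
eef_pos: [491.4, -109.9, 131.5]
tool_rot: [3.139, 0.001, 1.781]
force: [0.0, -0.8, -0.8]
width: 8.8
gripper_force: 59.3
```

>>> {"fn": "arm_command", "kwargs": {"deltas": [{"dx":0,"dy":0,"dz":-0.0015,"yaw":0,"jaw":0.0},{"dx":0,"dy":0,"dz":-0.003,"yaw":0,"jaw":0.0},{"dx":0,"dy":0,"dz":-0.003,"yaw":0,"jaw":0.0},{"dx":0,"dy":0,"dz":-0.003,"yaw":0,"jaw":0.0}]}}

```text
clock: 6.85
eef_pos: [490.8, -109.8, 127.8]
tool_rot: [3.14, 0.0, 1.781]
force: [-0.4, 0.9, 3.9]
width: 9.0
gripper_force: 60.0
```

Contact with the rail at 4 N; releasing and retracting.

>>> {"fn": "arm_command", "kwargs": {"deltas": [{"dx":0,"dy":0,"dz":0,"yaw":0,"jaw":0.2},{"dx":0,"dy":0,"dz":0,"yaw":0,"jaw":0.45},{"dx":0,"dy":0,"dz":0,"yaw":0,"jaw":0.45},{"dx":0,"dy":0,"dz":0,"yaw":0,"jaw":0.45},{"dx":0,"dy":0,"dz":0,"yaw":0,"jaw":0.45},{"dx":0,"dy":0,"dz":0.015,"yaw":0,"jaw":0.45},{"dx":0,"dy":0,"dz":0.04,"yaw":0,"jaw":0.45},{"dx":0,"dy":0,"dz":0.08,"yaw":0,"jaw":0.45},{"dx":0,"dy":0,"dz":0.12,"yaw":0,"jaw":0.45},{"dx":0,"dy":0,"dz":0.12,"yaw":0,"jaw":0.45},{"dx":0,"dy":0,"dz":0.12,"yaw":0,"jaw":0.45}]}}

```text
clock: 7.95
eef_pos: [490.6, -109.6, 247.9]
tool_rot: [3.14, 0.0, 1.781]
force: [-1.4, 0.1, -0.7]
width: 38.3
gripper_force: 0.0
```

```bash
python3 - <<'E'
from h import *
im,d,K,T=grab('wrist','w5'); s=read_state(); print(s['clock'],s['eef_pos'].round(1),np.degrees(s['tool_rot']).round(2),s['force'].round(1),s['width'])
legs('w5',127.5,(100,320))
grab('side','side1')
im,d,K,T=load('side1')
c=cv2.resize(im[190:300,240:410],None,fx=3,fy=3,interpolation=cv2.INTER_CUBIC); w=load('w5')[0][0:400,200:460]
o=np.zeros((400,510+260,3),np.uint8); o[:330,:510]=c; o[:,510:]=w; cv2.imwrite('pics/c5.png',o[:,:,::-1])
E
```

```text
8.0 [ 489.8 -109.3  246.9] [-1.7997e+02 -4.0000e-02  1.0204e+02] [-0.1  0.3  0.2] 38.59213903045407
feet 449 x pct [-17.9 -17.3 -14.4  31.8  38.2  44.1  45.7] y [-59.1   3.9  63. ] z 43.7
fold 770 x pct [-11.3  -9.6  -6.6  -1.7   7.8  10.7  11.1] y [-36.6   8.   39.7] z 120.5
fintop 410 x pct [-2.7 -2.6 -0.8  1.7  4.3  6.1  6.2] y [-17.4   0.2  16.5] z 152.3
```

View pics/c5.png

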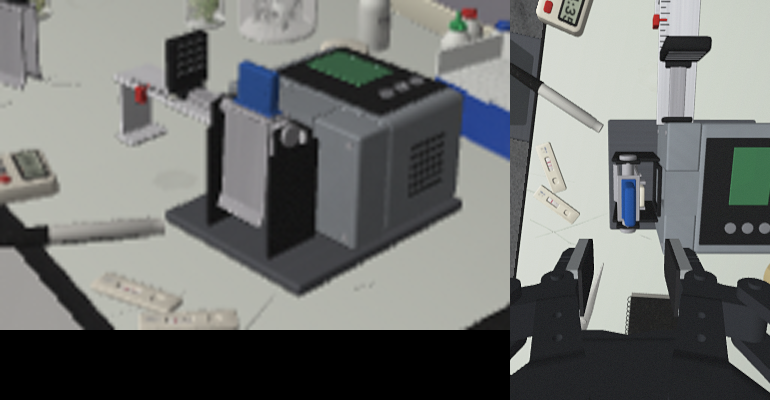

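The carrier hangs on the rail between the cheeks with the card toward the port (fin at (258,88) in the side crop), and the shutter is still shut. Next I go above the pull plate with the camera on the near side.

>>> {"fn": "arm_command", "kwargs": {"deltas": [{"dx":0.022,"dy":0.141,"dz":0,"yaw":90.2,"jaw":0.45},{"dx":0.022,"dy":0.141,"dz":0,"yaw":90.2,"jaw":0.45},{"dx":0.022,"dy":0.141,"dz":0,"yaw":90.2,"jaw":0.45},{"dx":0.022,"dy":0.141,"dz":0,"yaw":90.2,"jaw":0.45},{"dx":0.022,"dy":0.141,"dz":0,"yaw":90.2,"jaw":0.45},{"dx":0.022,"dy":0.141,"dz":0,"yaw":90.2,"jaw":0.45},{"dx":0.022,"dy":0.141,"dz":0,"yaw":90.2,"jaw":0.45},{"dx":0.022,"dy":0.141,"dz":0,"yaw":90.2,"jaw":0.45},{"dx":0.022,"dy":0.141,"dz":0,"yaw":90.2,"jaw":0.45},{"dx":0.022,"dy":0.141,"dz":0,"yaw":90.2,"jaw":0.45},{"dx":0.022,"dy":0.141,"dz":0,"yaw":90.2,"jaw":0.45},{"dx":0.022,"dy":0.141,"dz":0,"yaw":90.2,"jaw":0.45},{"dx":0.022,"dy":0.141,"dz":0,"yaw":90.2,"jaw":0.45}]}}

```text
clock: 9.35
eef_pos: [511.6, 31.1, 246.2]
tool_rot: [3.141, -0.002, -2.93]
force: [-0.4, -0.1, 0.3]
width: 38.5
gripper_force: 0.0
```

```bash
cat >> h.py <<'E'
def shut(tag):
    im,d,K,T=load(tag); P=cloud(d,K,T); Z=P[...,2]; x=im.astype(int); Q=(P[...,:2]-MID)@RW.T
    near=(Q[...,0]>0)&(Q[...,0]<80)&(Q[...,1]>90)&(Q[...,1]<225)&(d>0)
    r=near&(x[...,0]>x[...,1]+60)&(x[...,0]>x[...,2]+60)
    uv=np.argwhere(r)[:,::-1]; q=np.array([rf(onz(u,v,np.median(Z[r]),K,T)) for u,v in uv])
    print('red',len(uv),uv.min(0),uv.max(0),'z',np.percentile(Z[r],[5,50,95]).round(1),'rf min/mean/max',q.min(0).round(1),q.mean(0).round(1),q.max(0).round(1))
    p=near&(x.sum(-1)<170)&(Z>118)&(Z<131)
    uv=np.argwhere(p)[:,::-1]
    if len(uv)>20:
        q=np.array([rf(onz(u,v,125,K,T)) for u,v in uv]); R=cv2.minAreaRect(q.astype(np.float32))
        print('plate',len(uv),uv.min(0),uv.max(0),np.median(Z[p]),np.round(R[0],1),np.round(R[1],1),round(R[2],1))
E
python3 - <<'E'
from h import *
im,d,K,T=grab('wrist','w6'); s=read_state(); print(s['clock'],s['eef_pos'].round(1),np.degrees(s['tool_rot']).round(2),s['force'].round(1),s['width'],s['qpos'].round(2),rf(s['eef_pos']))
shut('w3'); shut('w6')
E
```

```text
9.4 [511.8  31.2 246.5] [ 1.7998e+02 -1.0000e-01 -1.6788e+02] [ 0.4  0.5 -0. ] 38.26327566975896 [-0.09  0.41 -0.03  1.87  0.02  0.85  1.65] [ 50.15223562 133.78815063]
red 58 [342  38] [353  47] z [70.6 72.7 74.1] rf min/mean/max [ 25.  163.6] [ 29.8 168.8] [ 38.1 173.2]
plate 414 [351  59] [389  70] 124.5871712802145 [ 50.9 134.2] [10.6 39.8] 89.9
red 64 [346 165] [354 177] z [62.7 72.4 73.5] rf min/mean/max [ 25.2 164.9] [ 29.4 169.2] [ 38.7 174. ]
plate 460 [314 179] [326 218] 124.44683303183314 [ 50.6 135.5] [11.3 38.5] 89.6
```

View pics/w6.png

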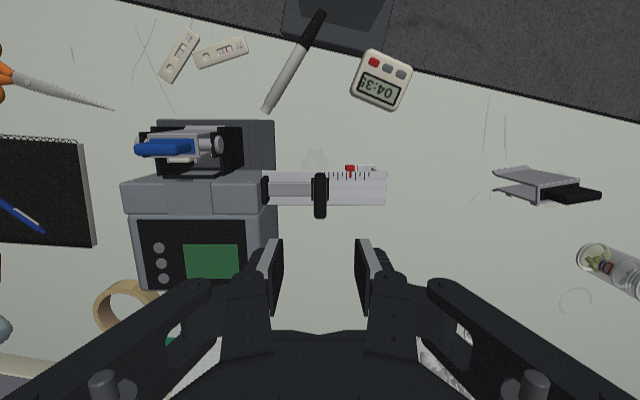

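The plate at (320,197) sits between the pads and the red clip is at (350,170); the carrier hangs well at (185,147). I descend and pinch.

>>> {"fn": "arm_command", "kwargs": {"deltas": [{"dx":0,"dy":0.001,"dz":-0.04,"yaw":0,"jaw":0.45},{"dx":0,"dy":0.001,"dz":-0.08,"yaw":0,"jaw":0.45},{"dx":0,"dy":0.001,"dz":-0.11,"yaw":0,"jaw":0.45},{"dx":0,"dy":0.001,"dz":-0.13,"yaw":0,"jaw":0.45},{"dx":0,"dy":0.001,"dz":-0.15,"yaw":0,"jaw":0.45},{"dx":0,"dy":0.001,"dz":-0.156,"yaw":0,"jaw":0.45},{"dx":0,"dy":0.001,"dz":-0.156,"yaw":0,"jaw":0.45},{"dx":0,"dy":0.001,"dz":-0.156,"yaw":0,"jaw":0.45},{"dx":0,"dy":0.001,"dz":-0.156,"yaw":0,"jaw":0},{"dx":0,"dy":0.001,"dz":-0.156,"yaw":0,"jaw":0},{"dx":0,"dy":0.001,"dz":-0.156,"yaw":0,"jaw":0},{"dx":0,"dy":0.001,"dz":-0.156,"yaw":0,"jaw":0},{"dx":0,"dy":0.001,"dz":-0.156,"yaw":0,"jaw":0},{"dx":0,"dy":0.001,"dz":-0.156,"yaw":0,"jaw":0}]}}

```text
clock: 10.8
eef_pos: [512.9, 32.6, 92.4]
tool_rot: [3.141, 0.002, -2.929]
force: [-0.3, 1.4, 6.2]
width: 11.5
gripper_force: 58.9
```

```bash
python3 - <<'E'
from h import *
im,d,K,T=grab('wrist','w7'); s=read_state(); print(s['clock'],s['eef_pos'].round(2),np.degrees(s['tool_rot']).round(2),s['force'].round(1),s['width'],s['gripper_force'],rf(s['eef_pos']))
shut('w7'); cv2.imwrite('pics/c7.png',cv2.resize(im[80:300,240:440],None,fx=2.7,fy=2.7,interpolation=cv2.INTER_CUBIC)[:,:,::-1])
E
```

```text
10.85 [512.97  32.62  92.37] [ 1.7999e+02  1.1000e-01 -1.6781e+02] [0.1 2.  6.4] 10.980332875942162 58.91872823238373 [ 51.57668594 134.94586694]
red 253 [366 194] [384 218] z [64.  72.4 73.7] rf min/mean/max [ 23.7 163.2] [ 28.6 168.9] [ 38.5 174.1]
plate 2706 [275 236] [362 319] 124.573098028043 [ 48.5 135.5] [34.2 34.5] 44.4
```

View pics/c7.png

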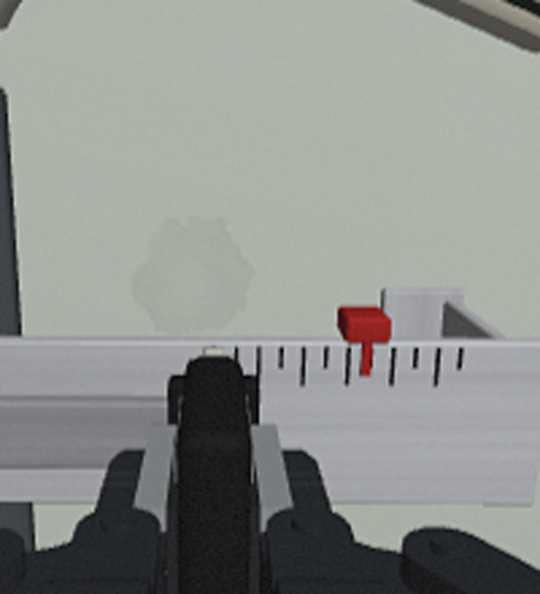

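The crop shows the white pointer at (213,352) and the red mark's tongue at (366,360) on the scale; the plate is held centrally.

```bash
cat >> h.py <<'E'
def marks(tag):
    im,d,K,T=load(tag); x=im.astype(int); P=cloud(d,K,T); Q=(P[...,:2]-MID)@RW.T
    near=(Q[...,0]>10)&(Q[...,0]<60)&(Q[...,1]>90)&(Q[...,1]<225)&(d>0)
    r=near&(x[...,0]>x[...,1]+60)&(x[...,0]>x[...,2]+60)
    uv=np.argwhere(r)[:,::-1]; lo=uv[uv[:,1]>=uv[:,1].max()-8]; 
    for n,a in (('all',uv),('tongue',lo)): print(n,len(a),a.mean(0).round(1),rf(onz(*a.mean(0),72,K,T)).round(2))
E
python3 - <<'E'
from h import *
marks('w7'); im,d,K,T=load('w7')
for n,u,v in [('ptr',240+213/2.7,80+352/2.7),('t1',240+259/2.7,80+360/2.7),('t2',240+436/2.7,80+360/2.7)]: print(n,rf(onz(u,v,72,K,T)).round(2))
print(im[206:214,308:330].min(-1))
E
```

```text
all 253 [375.4 202. ] [ 28.69 169.02]
tongue 31 [375.3 213.7] [ 35.94 169.33]
ptr [ 33.82 135.53]
t1 [ 35.69 145.74]
t2 [ 35.75 185.04]
[[174 175 174 176 174 173 176 174 174 175 176 174 177 174 176 174 176 174
  174 175 175 176]
 [182 184 185 183 183 185 183 186 178 182 173 172 184 185 183 186 187 184
  187 178 191 188]
 [163 162 162 161 161 161 162 150 137 146 125 123 145 149 154 163 164 165
  168  99 155 165]
 [164 162 161 164 163 165 166 120 144 154 156 157 157 160 158 165 164 165
  171  17 128 168]
 [163 163 163 164 164 168 168 122 164 172 174 174 175 179 166 165 167 167
  160  18 131 166]
 [163 162 165 166 170 147 141 108 121 128 131 129 128 131 134 140 141 161
  132  18 132 168]
 [165 166 141 147 138  76  43  46  43  43  45  42  42  44  45  44  42 110
  116  18 133 167]
 [163 155  72  75  17  16  19  21  21  21  21  21  23  20  19  22  15  17
   51  19 119 167]]
```

>>> {"fn": "arm_command", "kwargs": {"deltas": [{"dx":-0.001,"dy":0.0046,"dz":0.001,"yaw":0,"jaw":0},{"dx":-0.002,"dy":0.0092,"dz":0.0015,"yaw":0,"jaw":0},{"dx":-0.003,"dy":0.0138,"dz":0.0015,"yaw":0,"jaw":0},{"dx":-0.004,"dy":0.0184,"dz":0.0015,"yaw":0,"jaw":0},{"dx":-0.005,"dy":0.023,"dz":0.0015,"yaw":0,"jaw":0},{"dx":-0.006,"dy":0.0276,"dz":0.0015,"yaw":0,"jaw":0},{"dx":-0.007,"dy":0.0322,"dz":0.0015,"yaw":0,"jaw":0},{"dx":-0.0072,"dy":0.0331,"dz":0.0015,"yaw":0,"jaw":0},{"dx":-0.0072,"dy":0.0331,"dz":0.0015,"yaw":0,"jaw":0},{"dx":-0.0072,"dy":0.0331,"dz":0.0015,"yaw":0,"jaw":0},{"dx":-0.0072,"dy":0.0331,"dz":0.0015,"yaw":0,"jaw":0}]}}

```text
clock: 11.95
eef_pos: [506.5, 63.0, 92.5]
tool_rot: [-3.139, 0.002, -2.931]
force: [4.1, -5.9, -8.8]
width: 11.2
gripper_force: 59.0
```

```bash
python3 - <<'E'
from h import *
im,d,K,T=grab('wrist','w8'); s=read_state(); print(s['clock'],s['eef_pos'].round(2),np.degrees(s['tool_rot']).round(2),s['force'].round(1),s['width'],s['gripper_force'],rf(s['eef_pos']))
marks('w8'); cv2.imwrite('pics/c8.png',cv2.resize(im[180:250,280:370],None,fx=7,fy=7,interpolation=cv2.INTER_CUBIC)[:,:,::-1])
E
```

```text
12.0 [506.5   62.96  92.49] [-1.7983e+02  1.0000e-01 -1.6791e+02] [ 4.9 -5.4 -8.1] 11.32471286013307 59.02152478694916 [ 51.69102147 165.97270154]
all 208 [323.5 200.4] [ 27.8  169.31]
tongue 67 [323.6 205.2] [ 30.8  169.37]
```

View pics/c8.png

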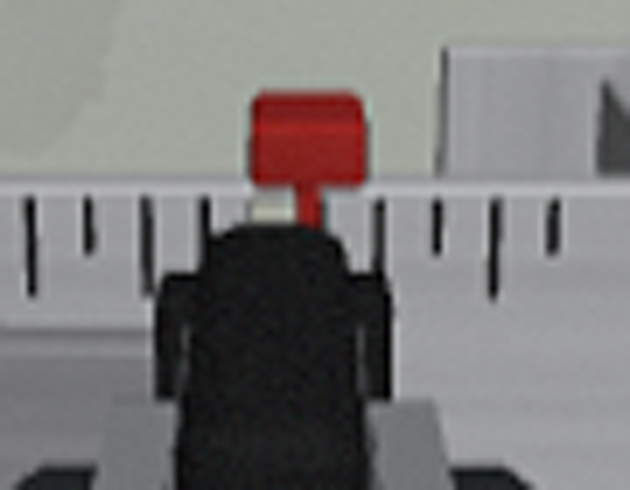

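The crop shows the white pointer centred at 273 px and the red tongue at 310, with 11.6 px per mm: about 3.2 mm to go.

>>> {"fn": "arm_command", "kwargs": {"deltas": [{"dx":-0.0004,"dy":0.0016,"dz":-0.0005,"yaw":0,"jaw":0},{"dx":-0.0007,"dy":0.0032,"dz":-0.001,"yaw":0,"jaw":0},{"dx":-0.0007,"dy":0.0032,"dz":-0.001,"yaw":0,"jaw":0},{"dx":-0.0007,"dy":0.0032,"dz":-0.001,"yaw":0,"jaw":0},{"dx":-0.0007,"dy":0.0032,"dz":-0.001,"yaw":0,"jaw":0},{"dx":-0.0007,"dy":0.0032,"dz":-0.001,"yaw":0,"jaw":0}]}}

```text
clock: 12.6
eef_pos: [505.9, 65.9, 92.4]
tool_rot: [-3.138, 0.002, -2.931]
force: [2.2, -7.3, 1.7]
width: 11.5
gripper_force: 60.6
```

```bash
python3 - <<'E'
from h import *
im,d,K,T=grab('wrist','w9'); s=read_state(); print(s['clock'],s['eef_pos'].round(2),np.degrees(s['tool_rot']).round(2),s['force'].round(1),s['width'],s['gripper_force'],rf(s['eef_pos']))
marks('w9'); a=im[180:250,280:370]; b=grab('side','side9')[0][190:300,240:410]
o=np.zeros((490,640+136+20,3),np.uint8); o[:,:630]=cv2.resize(a,None,fx=7,fy=7,interpolation=cv2.INTER_CUBIC); o[:110,626:796]=b
cv2.imwrite('pics/c9.png',o[:,:,::-1])
E
```

```text
12.65 [505.89  65.92  92.41] [-1.7982e+02  1.2000e-01 -1.6793e+02] [ 1.7 -6.   1.4] 11.126381568538939 60.632404088974 [ 51.72422904 168.9889546 ]
all 200 [318.6 199.9] [ 27.54 169.35]
tongue 106 [318.5 202.9] [ 29.39 169.33]
```

View pics/c9.png

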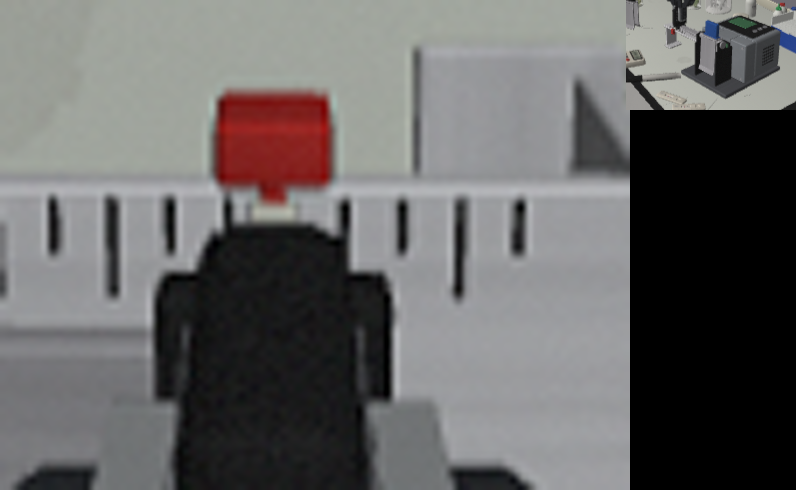

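The white pointer and the red tongue are both centred at 273 px, so they agree. The carrier still hangs on the rail. Handing in.

```bash
python3 -c "
from cell import *
print(finish_job())"
```

```text
the job is handed in; nothing more can be done
None
```

The carrier with the test card hangs released on the rail with the card facing the port, and the job was handed in at about 12.7 s with the gripper holding the shutter open at the red index (pointer within about 0.2 mm of it).

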